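# Make up two repair kits from the workshop stock

### The job

Make up two repair kits from the parts standing on the bench. The trolley kit, in the tray with two compartments, gets the castor and the larger bolt, one in each compartment; the cupboard kit, in the tray with three compartments, gets the angle bracket in the wide middle compartment, and the wooden knob and the smaller bolt in the end compartments, one in each. Set every part down without dropping it, standing the way up it stands now and flat on the tray's floor, and leave the jar, screwdriver and tape measure where they are.

Things in the scene. Friction and masses are not known exactly. Their poses are not given: they have to be found in the camera images.
- castor: castor standing upside down on its steel plate (46 x 46 x 4 mm); black wheel on top, 44 mm diameter, axle along y, top at 62 mm. Two upright steel fork cheeks flank the wheel, 30 mm over their outsides (y = -15 and +15 mm), 24 mm wide along x, 12 to 50 mm up: grip across them. About 0.2 kg, loose. Origin: centre of the underside, z up.
- bolt_large: the larger of two plain steel hexagon bolts, standing on its head: head 45 mm across corners, 16 mm high; round shank 24 mm diameter, pointing up; 70 mm tall overall. About 0.32 kg, loose. Origin: centre of the underside of the head, z up along the shank.
- bolt_small: the smaller of two plain steel hexagon bolts, standing on its head: head 31 mm across corners, 11 mm high; round shank 16 mm diameter, pointing up; 54 mm tall overall. About 0.1 kg, loose. Origin: centre of the underside of the head, z up along the shank.
- bracket: grey painted angle bracket (L shape): flat foot 60 mm (x) x 40 mm (y) x 6 mm lying on the bench, and an upright leg 8 mm thick (x from -30 to -22 mm) x 40 mm (y), 62 mm tall, at the foot's -x end. About 0.22 kg, loose. Origin: centre of the foot's underside, z up.
- knob: turned pale wooden furniture knob standing on its 32 mm round base, 49 mm tall; narrow neck (18 mm diameter, about 12 to 22 mm up), round head 36 mm diameter at its widest, 36 mm up. About 0.06 kg, loose. Origin: centre of the base, z up.
- tray2: plywood tray with TWO equal compartments, fixed, 92 mm (x) x 156 mm (y), 18 mm high; floor and walls 4 mm thick (floor top 4 mm up). Compartments side by side along the tray's y, centres at y = -38 and +38 mm, each 84 mm (x) x 72 mm (y) inside. Origin: centre of the underside, z up.
- tray3: plywood tray with THREE compartments, fixed, 92 mm (x) x 200 mm (y), 18 mm high; floor and walls 4 mm thick (floor top 4 mm up). Side by side along the tray's y: a wider middle one at y = 0, 84 mm (x) x 72 mm (y) inside, and a narrower one at each end, centres at y = -68 and +68 mm, 84 x 56 mm inside. Origin: centre of the underside, z up.
- jar: closed jar, 68 mm diameter, 85 mm tall, loose; not part of the job. Origin: centre of the underside.
- screwdriver: screwdriver lying on the bench, about 200 mm long along its x, loose; not part of the job. Origin: under its middle.
- tape_measure: black tape measure standing on edge, 66 x 34 x 62 mm (x, y, z), loose; not part of the job. Origin: centre of the underside.
There are look-alikes about, which are no part of the job. Leave any green or purple look-alike of the bolt_small alone.

How it is judged (in metres and radians):
At the end, for the whole second after the job is handed in: Castor and larger bolt in the two-compartment tray, one in each; bracket in the middle of the three-compartment tray, knob and smaller bolt in its ends, one in each. Every underside within 4 mm of the tray floor, upright within 0.15 rad, at rest (below 0.02 m/s) (z of castor in the frame of tray2 between 0 and 0.008 m and angle between each of castor, bolt_large, bracket, knob, bolt_small's own z axis and vertical below 0.15 rad and linear speed of each of castor, bolt_large, bracket, knob, bolt_small below 0.02 m/s and z of bolt_large in the frame of tray2 between 0 and 0.008 m and z of bracket in the frame of tray3 between 0 and 0.008 m and z of knob in the frame of tray3 between 0 and 0.008 m and z of bolt_small in the frame of tray3 between 0 and 0.008 m and (((x of castor in the frame of tray2 between -0.032 and 0.032 m and y of castor in the frame of tray2 between 0.008 and 0.068 m) and (x of bolt_large in the frame of tray2 between -0.032 and 0.032 m and y of bolt_large in the frame of tray2 between -0.068 and -0.008 m)) or ((x of castor in the frame of tray2 between -0.032 and 0.032 m and y of castor in the frame of tray2 between -0.068 and -0.008 m) and (x of bolt_large in the frame of tray2 between -0.032 and 0.032 m and y of bolt_large in the frame of tray2 between 0.008 and 0.068 m))) and x of bracket in the frame of tray3 between -0.032 and 0.032 m and y of bracket in the frame of tray3 between -0.03 and 0.03 m and (((x of knob in the frame of tray3 between -0.032 and 0.032 m and y of knob in the frame of tray3 between 0.046 and 0.09 m) and (x of bolt_small in the frame of tray3 between -0.032 and 0.032 m and y of bolt_small in the frame of tray3 between -0.09 and -0.046 m)) or ((x of knob in the frame of tray3 between -0.032 and 0.032 m and y of knob in the frame of tray3 between -0.09 and -0.046 m) and (x of bolt_small in the frame of tray3 between -0.032 and 0.032 m and y of bolt_small in the frame of tray3 between 0.046 and 0.09 m)))); the robot touches nothing.
It fails at once if a bystander (jar, screwdriver, tape measure) is pushed more than 20 mm from its place (distance of any of jar, screwdriver, tape_measure from where it was at the start of the episode above 0.02 m).
It fails at once if a part is dropped or thrown (free of the fingers and faster than 0.8 m/s, a fall of some 35 mm) ((linear speed of castor above 0.8 m/s and contact force between castor and the fingers below 0.05 N) or (linear speed of bolt_large above 0.8 m/s and contact force between bolt_large and the fingers below 0.05 N) or (linear speed of bracket above 0.8 m/s and contact force between bracket and the fingers below 0.05 N) or (linear speed of knob above 0.8 m/s and contact force between knob and the fingers below 0.05 N) or (linear speed of bolt_small above 0.8 m/s and contact force between bolt_small and the fingers below 0.05 N)).
It also fails if it takes over 115 s, if anything falls off the work surface, if the arm or the gripper's body presses on something with over 40 N, if the wrist force passes 120 N, or if a joint passes its speed limit or range.

### The arm

A 6-joint arm with a two-finger parallel gripper is mounted at the origin on the work surface. World frame = base frame: x ahead of the robot, y to its left, z up, the work surface at z = 0. Lengths are in m, angles in degrees, forces in N, time in s.
With the tool pointing down it reaches from about 0.25 to 0.775 m from the base axis. Payload 8.9 kg.
Tool frame: the origin (TCP) lies between the finger pads; the fingertips stand 11 mm ahead of it and the grasp point (between the pads) lies 8 mm behind it; z points along the fingers, y is the line along which they close (so a half turn about z gives the same grasp; the last joint's range is limited). The gripper opens to 85 mm and grips with 20 to 120 N. Pads are 22 mm wide; open, the fingers measure 114 mm over their backs; the gripper's body (76 mm by 85 mm) begins 54 mm behind the grasp point. The pads swing forward as they close: fully open they stand 13 mm farther back than shut.
Start: joints at [68.623, 16.656, -8.789, 64.555, 0, 82.019], TCP at [0.122, 0.511, 0.242] pointing down, gripper open.
Joint ranges: [-144.48, 144.48], [-52.06, 99.96], [-74.48, 78.29], [-112.23, 115.85], [-86.99, 84.42], [-180, 180]. Speed limits (degrees/s): [127.2, 127.2, 159.86, 180, 180, 180].

### API

Orientations are given as a 3x3 rotation matrix whose columns are the frame's x, y, z axes.
In Python, from workcell import r, optics, job gives the robot as it stands. The module is installed in compiled form; this text tells all that it offers.
- The arm moves only by the tool play_rows, never from a script. Its argument "increments" is text: rows parted by semicolons, each of 7 numbers parted by spaces: the shift along the tool's x, y, z in cm, then the turn, a rotation vector about the tool's x, y, z in rad, then the opening, from 0 (shut) to 1 (fully open). A call has 1 to 8 rows; each row shifts and turns the commanded pose from where the row before left it, along the tool's axes as they then stand; what a row does not reach is not made up. A row lasts 1/8 s, in which the tool goes at most 62.5 mm and 10.7 degrees, less where a joint would pass 70% of its speed; a pose out of reach is approached as far as the arm can. A call with a gripper value outside its range is refused whole. The fingers move at their own pace and stop on an object; "grip_force" is the grip in N (left out, the last holds). Time passes only in rows, so rows that do not move let the fingers close. It gives the time, the measured TCP pose, the force, the opening and the grip force at its end, in the units of the state.
- r.sense(): the state, without advancing time (a new reading comes with each control period).
- optics.read_camera(name): name is "side" or "top"; returns the picture (420x560x3 uint8, blue, green, red); there is no depth.
- optics.camera_info(name): a dict with "mtx" (3x3 intrinsics, pixels), "rvec" (rotation vector, rad) and "tvec" (3), from world to camera coordinates, as OpenCV has them. Camera axes: x right, y down, z forward; pixel columns grow to the right and rows downward; lengths in m; the calibration is good to about 2 mm. A picture is of the moment at which its call begins. camera_info takes no time and is no camera call.
- job.job_done(): hands the job in; it is judged then, once.
The state is a dict: "t": time; "joints": joint angles; "dq": joint speeds; "tau": joint torques, N m; "tool_pos": TCP position; "eef_rot": TCP orientation; "ft_force": force on the tool from outside, world axes, zero at the start; "ft_torque": the same for the moment, N m; "gripper_width": finger opening in m; "finger_force": force on a finger pad.
Only numpy, scipy, OpenCV 4.12 (cv2) and the standard library are available. Lean on these libraries where they do the work, as an engineer would, in place of code of your own. Each camera call takes 0.05 s, during which the arm holds its last target. There are 200 camera calls.

## Working session

There is one attempt and no reset: what is moved stays moved. The work goes in short steps, Python scripts to look and compute and a tool call to move; the robot and the scene stay as the last step left them, time stands still between calls to the robot, and variables do not carry over. Pictures are saved under pics/ and viewed, at most 14 in all, crops included, and the job is handed in when it is done.

Besides the shell and the picture viewer there is one more tool, called after "Emit:" in YAML: its name, and indented under it one key for each argument. play_rows: Moves the arm, as the interface text tells. Its arguments: {"type":"object","properties":{"increments":{"type":"string"},"grip_force":{"type":"number"}},"required":["increments"]}

```bash
mkdir -p pics
python3 - <<'E'
from workcell import r,optics,job
import cv2
for n in("top","side"):
    im=optics.read_camera(n);cv2.imwrite(f"pics/{n}0.png",im)
    i=optics.camera_info(n);print(n,i)
s=r.sense();print(s["t"],s["tool_pos"],s["eef_rot"],s["gripper_width"])
E
```

```text
top {'mtx': array([[417.15877621,   0.        , 283.64660505],
       [  0.        , 417.15877621, 211.39763406],
       [  0.        ,   0.        ,   1.        ]]), 'rvec': array([ 2.14392057, -2.18415018,  0.13215246]), 'tvec': array([0.01673742, 0.59447205, 0.7745406 ])}
side {'mtx': array([[467.30188519,   0.        , 283.61979677],
       [  0.        , 467.30188519, 207.33291585],
       [  0.        ,   0.        ,   1.        ]]), 'rvec': array([ 2.25978515, -0.02755063,  0.03201931]), 'tvec': array([-0.58245882,  0.02524285,  0.8935468 ])}
0.1 [0.12147317 0.51035848 0.24180128] [[-9.72789909e-01  2.31688583e-01 -4.40707297e-04]
 [ 2.31688935e-01  9.72789313e-01 -1.09098036e-03]
 [ 1.75947655e-04 -1.16340169e-03 -9.99999308e-01]] 0.08546334510664862
```

View pics/top0.png

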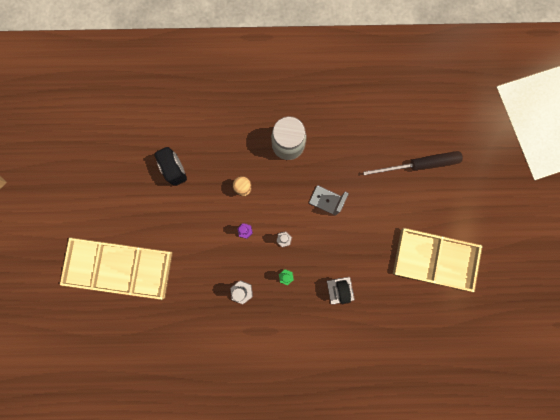

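View pics/side0.png

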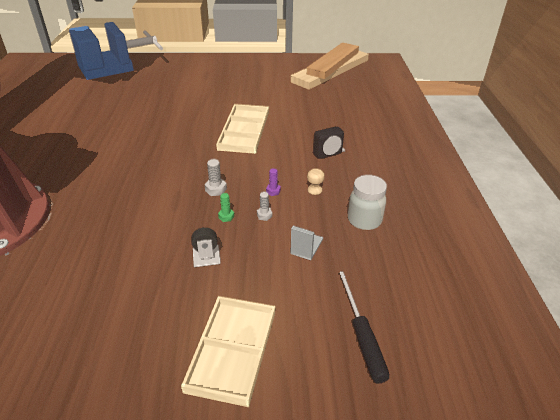

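```bash
cat > h.py <<'E'
import numpy as np,cv2
from workcell import r,optics,job
def ray(n,px):
    i=optics.camera_info(n);R=cv2.Rodrigues(i["rvec"])[0]
    d=R.T@np.linalg.inv(i["mtx"])@np.array([px[0],px[1],1.]);return -R.T@i["tvec"].ravel(),d/np.linalg.norm(d)
def plane(n,px,z):
    c,d=ray(n,px);return c+d*(z-c[2])/d[2]
def tri(a,b):
    c1,d1=ray("top",a);c2,d2=ray("side",b)
    s=np.linalg.lstsq(np.c_[d1,-d2],c2-c1,rcond=None)[0];p,q=c1+s[0]*d1,c2+s[1]*d2
    return (p+q)/2,np.linalg.norm(p-q)
def proj(n,P):
    i=optics.camera_info(n);return cv2.projectPoints(np.atleast_2d(np.array(P,float)),i["rvec"],i["tvec"],i["mtx"],None)[0][:,0]
E
python3 - <<'E'
from h import *
t=cv2.imread("pics/top0.png");s=cv2.imread("pics/side0.png")
print("cams",ray("top",(280,210))[0],ray("side",(280,210))[0])
cv2.imwrite("pics/c1.png",cv2.resize(t[170:315,215:365],None,fx=5,fy=4,interpolation=cv2.INTER_CUBIC) if 0 else cv2.resize(t[170:314,215:365],None,fx=4,fy=4,interpolation=cv2.INTER_CUBIC))
cv2.imwrite("pics/c2.png",cv2.resize(s[150:275,185:340],None,fx=4.5,fy=4.5,interpolation=cv2.INTER_CUBIC))
def masks(n,im):
    h=cv2.cvtColor(im,cv2.COLOR_BGR2HSV)
    m=cv2.inRange(h,(15,40,140),(35,200,255))
    if n=="side": m[:100]=0
    m=cv2.morphologyEx(m,cv2.MORPH_CLOSE,np.ones((7,7)))
    for c in cv2.findContours(m,cv2.RETR_EXTERNAL,cv2.CHAIN_APPROX_NONE)[0]:
        if cv2.contourArea(c)<100:continue
        b=cv2.boxPoints(cv2.minAreaRect(c))
        q=cv2.approxPolyDP(cv2.convexHull(c),6,True)[:,0]
        print(n,cv2.contourArea(c),q.tolist())
        P=np.array([plane(n,p,.018) for p in q]);print(P.round(4)[:,:2].tolist())
        if n=="top":
            W=np.float32([plane(n,p[0],.012)[:2] for p in c]);print("rect",cv2.minAreaRect(W))
masks("top",t);masks("side",s)
E
```

```text
cams [0.50083084 0.01114437 0.83823301] [ 0.55324205 -0.69105322  0.59555861]
top 5012.0 [[69, 237], [171, 252], [164, 297], [61, 285]]
[[0.5538, 0.4274], [0.5207, 0.2273], [0.4345, 0.2397], [0.4611, 0.439]]
rect ((0.49175289273262024, 0.3365415334701538), (0.20729900896549225, 0.09516749531030655), 81.03321075439453)
top 3795.5 [[403, 228], [480, 244], [474, 291], [395, 274]]
[[0.5593, -0.2293], [0.525, -0.3792], [0.4344, -0.3608], [0.4699, -0.209]]
rect ((0.4965994656085968, -0.29784631729125977), (0.15975302457809448, 0.09543752670288086), 76.30645751953125)
top 231.0 [[238, 177], [249, 180], [246, 195], [233, 186]]
[[0.6675, 0.0954], [0.661, 0.0735], [0.6308, 0.0798], [0.6494, 0.1055]]
rect ((0.6502363085746765, 0.08912953734397888), (0.03416287899017334, 0.036643337458372116), 88.97234344482422)
top 14187.5 [[559, 0], [559, 21], [0, 30], [0, 0]]
[[1.0352, -0.5841], [0.9881, -0.5796], [0.987, 0.588], [1.0538, 0.5919]]
rect ((1.0148712396621704, 0.004393815994262695), (1.1848156452178955, 0.06724992394447327), 89.09396362304688)
side 6669.5 [[218, 296], [275, 306], [248, 406], [182, 392]]
[[0.4726, -0.2087], [0.5621, -0.2302], [0.5249, -0.3898], [0.438, -0.3687]]
side 332.0 [[316, 168], [323, 179], [312, 194], [307, 175]]
[[0.6572, 0.1427], [0.6686, 0.1021], [0.6414, 0.0511], [0.6359, 0.1169]]
side 1813.5 [[268, 106], [255, 153], [217, 150], [234, 104]]
[[0.5546, 0.4301], [0.5241, 0.2036], [0.4375, 0.2169], [0.4647, 0.4418]]
```

View pics/c1.png

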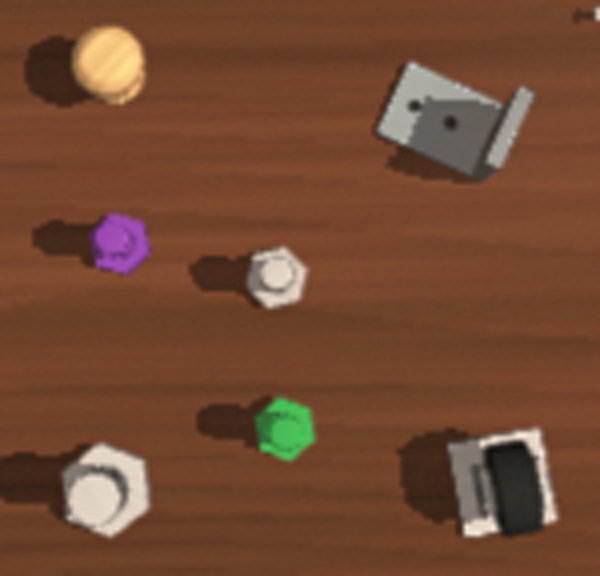

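View pics/c2.png

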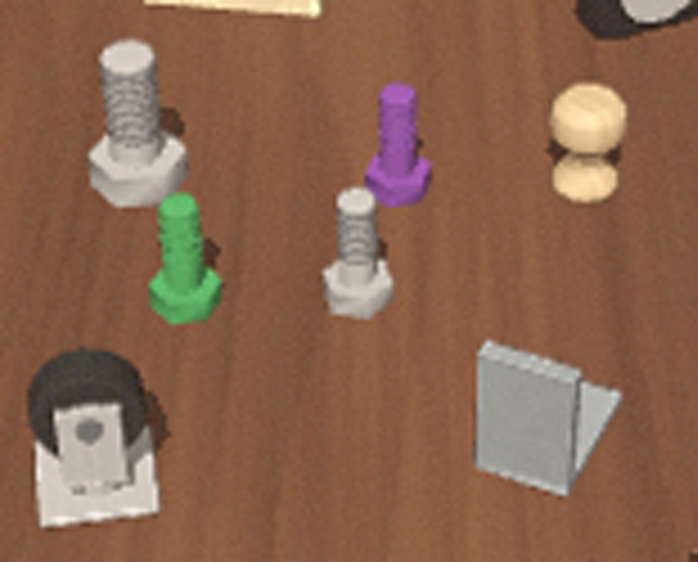

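Run:
```python
from h import *
T=lambda u,v:(215+(u+.5)/4-.5,170+(v+.5)/4-.5)
S=lambda u,v:(185+(u+.5)/4.5-.5,150+(v+.5)/4.5-.5)
P=lambda *a:plane(*a)[:3].round(4)
def show(n,tp,sp,z):
    p,e=tri(T(*tp),S(*sp));print(n,"tri",p.round(4),round(e,4),"top",P("top",T(*tp),z),"side",P("side",S(*sp),z))
show("BLtop",(97,498),(128,57),.07)
print("BLhead",P("top",T(107,490),.012))
show("BStop",(277,274),(356,202),.054)
print("BShead",P("top",T(277,277),.008))
show("knob",(108,62),(589,118),.034)
print("knobbase side",P("side",S(585,181),.004))
for c in [(449,441),(541,429),(556,521),(466,536)]:print("castor",P("top",T(*c),.004))
print("castor side front corners",P("side",S(41,526),.0),P("side",S(158,510),.0))
print("wheel",P("top",T(516,487),.06))
for c in [(411,62),(376,133)]:print("brk foot",P("top",T(*c),.006))
for c in [(524,86),(535,93),(498,168),(487,165)]:print("brk leg top",P("top",T(*c),.062))
for c in [(480,347),(580,372)]:print("brk leg top side",P("side",S(*c),.062))
for c in [(477,466),(568,493)]:print("brk leg bottom side",P("side",S(*c),.0))
# tray outline reprojection
def tray(x,y,yaw,L):
    c,s=np.cos(yaw),np.sin(yaw)
    return [(x+c*a-s*b,y+s*a+c*b,.018) for a,b in((.046,L/2),(.046,-L/2),(-.046,-L/2),(-.046,L/2))]
for p in((.4922,.3345,np.radians(8.2),.2),(.498,-.2955,np.radians(13.2),.156)):
    print(proj("top",tray(*p)).round(0).tolist(),proj("side",tray(*p)).round(0).tolist())
print(proj("top",[[.121,.51,.24],[.122,.511,.29]]))
```

```text
BLtop tri [0.4424 0.09   0.07  ] 0.0025 top [0.4412 0.0898 0.07  ] side [0.4437 0.0899 0.07  ]
BLhead [0.4404 0.0909 0.012 ]
BStop tri [0.5433 0.0064 0.0524] 0.0027 top [0.5419 0.0063 0.054 ] side [0.5447 0.0045 0.054 ]
BShead [0.5428 0.0061 0.008 ]
knob tri [0.6489 0.0866 0.0372] 0.003 top [0.6479 0.0868 0.034 ] side [0.6509 0.0914 0.034 ]
knobbase side [0.6501 0.0831 0.004 ]
castor [ 0.4604 -0.0774  0.004 ]
castor [ 0.4654 -0.1231  0.004 ]
castor [ 0.4206 -0.1288  0.004 ]
castor [ 0.4142 -0.0843  0.004 ]
castor side front corners [ 0.4231 -0.1274  0.    ] [ 0.4674 -0.1197  0.    ]
wheel [ 0.4417 -0.1016  0.06  ]
brk foot [ 0.6503 -0.0638  0.006 ]
brk foot [ 0.6144 -0.0451  0.006 ]
brk leg top [ 0.6278 -0.1117  0.062 ]
brk leg top [ 0.6244 -0.1168  0.062 ]
brk leg top [ 0.5891 -0.0981  0.062 ]
brk leg top [ 0.5907 -0.093   0.062 ]
brk leg top side [ 0.5921 -0.0961  0.062 ]
brk leg top side [ 0.629  -0.1107  0.062 ]
brk leg bottom side [ 0.5923 -0.0979  0.    ]
brk leg bottom side [ 0.6275 -0.1134  0.    ]
[[62.0, 253.0], [164.0, 236.0], [170.0, 283.0], [67.0, 300.0]] [[256.0, 104.0], [267.0, 144.0], [228.0, 147.0], [221.0, 107.0]]
[[394.0, 246.0], [469.0, 226.0], [483.0, 272.0], [407.0, 292.0]] [[251.0, 296.0], [276.0, 384.0], [206.0, 401.0], [193.0, 307.0]]
[[ -93.52297001  559.10239003]
 [-131.77414248  588.06689449]]
```

Candidates for the small bolt in the top view are steel (284,240), green (286,277) and purple (245,231). For the large bolt there is steel (241,293). The crops confirm that the steel one at (284,240) is bolt_small and the bigger one at (241,293) is bolt_large. The castor is at (341,291), the knob at (242,186) and the bracket at (327,200). Tray3 is on the left and tray2 on the right.

I start with the large bolt: turn the tool so its x is world -X, then move over the bolt.

Emit:
play_rows:
  increments: "0 0 0 0 0 -0.117 0.6; 0 0 0 0 0 -0.117 0.6; -2.92 -3.82 0.73 0 0 0 0.6; -2.92 -3.82 0.73 0 0 0 0.6; -2.92 -3.82 0.73 0 0 0 0.6; -2.92 -3.82 0.73 0 0 0 0.6; -2.92 -3.82 0.73 0 0 0 0.6; -2.92 -3.82 0.73 0 0 0 0.6"
  grip_force: 60

```text
t: 1.1
tool_pos: [0.2975, 0.2802, 0.1982]
eef_rot: [[-1.0, -0.0, 0.0], [-0.0, 1.0, 0.0], [-0.0, 0.0, -1.0]]
ft_force: [-0.0, 0.6, 1.1]
gripper_width: 0.0514
finger_force: 0.0
```

Emit:
play_rows:
  increments: "-2.92 -3.82 0.73 0 0 0 0.6; -2.92 -3.82 0.73 0 0 0 0.6; -2.92 -3.82 0.73 0 0 0 0.6; -2.92 -3.82 0.73 0 0 0 0.6; -2.92 -3.82 0.73 0 0 0 0.6; 0 0 0 0 0 0 0.6; 0 0 0 0 0 0 0.6"

```text
t: 1.98
tool_pos: [0.4423, 0.0906, 0.1617]
eef_rot: [[-1.0, 0.0, -0.001], [0.0, 1.0, 0.0], [0.001, 0.0, -1.0]]
ft_force: [-0.3, 0.6, 0.2]
gripper_width: 0.0512
finger_force: 0.0
```

Emit:
play_rows:
  increments: "0 -0.05 4.2 0 0 0 0.6; 0 0 4.2 0 0 0 0.6; 0 0 2.5 0 0 0 0.6; 0 0 1.57 0 0 0 0.6; 0 0 0 0 0 0 0.6; 0 0 0 0 0 0 0; 0 0 0 0 0 0 0; 0 0 0 0 0 0 0"

```text
t: 2.98
tool_pos: [0.4434, 0.0904, 0.0383]
eef_rot: [[-1.0, -0.001, 0.001], [-0.001, 1.0, 0.001], [-0.001, 0.001, -1.0]]
ft_force: [-2.3, 1.5, 6.3]
gripper_width: 0.0229
finger_force: 58.4
```

Emit:
play_rows:
  increments: "0 0 0 0 0 0 0; 0 0 0 0 0 0 0; 0 0 -1 0 0 0 0; 0 0 -1.5 0 0 0 0; 0 0 0 0 0 0 0"

```text
t: 3.6
tool_pos: [0.4439, 0.0901, 0.0635]
eef_rot: [[-1.0, -0.0, 0.002], [-0.0, 1.0, -0.0], [-0.002, -0.0, -1.0]]
ft_force: [-0.4, 0.1, -2.8]
gripper_width: 0.0226
finger_force: 58.8
```

Emit:
play_rows:
  increments: "0 0 -3.3 0 0 0 0; 0 0 -3.3 0 0 0 0; 0 0 -3.3 0 0 0 0; -0.5 -4.7 0 0 0 0 0; -0.5 -4.7 0 0 0 0 0; -0.5 -4.7 0 0 0 0 0; -0.5 -4.7 0 0 0 0 0; -0.5 -4.7 0 0 0 0 0"

```text
t: 4.6
tool_pos: [0.4677, -0.1464, 0.161]
eef_rot: [[-1.0, -0.0, -0.0], [-0.0, 1.0, 0.0], [0.0, 0.0, -1.0]]
ft_force: [0.8, -0.3, -2.8]
gripper_width: 0.0227
finger_force: 59.9
```

Emit:
play_rows:
  increments: "-0.5 -4.7 0 0 0 0 0; -0.5 -4.7 0 0 0 0 0; -0.5 -4.7 0 0 0 0 0; -0.5 -4.7 0 0 0 0 0; 0 0 0 0 0 0 0; 0 0 0 0 0 0 0"

```text
t: 5.35
tool_pos: [0.4874, -0.3323, 0.1605]
eef_rot: [[-1.0, 0.0, -0.001], [0.0, 1.0, 0.001], [0.001, 0.001, -1.0]]
ft_force: [-0.8, 0.2, -3.6]
gripper_width: 0.0227
finger_force: 60.0
```

Emit:
play_rows:
  increments: "0 0 4.5 0 0 0 0; 0 0 4.5 0 0 0 0; 0 0 1.8 0 0 0 0; 0 0 0.8 0 0 0 0; 0 0 0.3 0 0 0 0; 0 0 0 0 0 0 0; 0 0 0 0 0 0 0"

```text
t: 6.22
tool_pos: [0.4885, -0.3332, 0.0432]
eef_rot: [[-1.0, -0.0, 0.001], [-0.0, 1.0, -0.001], [-0.001, -0.001, -1.0]]
ft_force: [-0.2, -0.9, -3.1]
gripper_width: 0.0228
finger_force: 60.2
```

Emit:
play_rows:
  increments: "0 0 0.1 0 0 0 0; 0 0 0 0 0 0 0"

```text
t: 6.48
tool_pos: [0.4884, -0.3333, 0.0423]
eef_rot: [[-1.0, -0.0, 0.001], [-0.0, 1.0, -0.001], [-0.001, -0.001, -1.0]]
ft_force: [-2.0, 1.6, 4.1]
gripper_width: 0.0225
finger_force: 61.3
```

Emit:
play_rows:
  increments: "0 0 0 0 0 0 0.4; 0 0 0 0 0 0 0.6; 0 0 0 0 0 0 0.6; 0 0 -2 0 0 0 0.6; 0 0 -5 0 0 0 0.6; 0 0 -5 0 0 0 0.6; 0.94 4.63 0 0 0 0 0.6; 0.94 4.63 0 0 0 0 0.6"

```text
t: 7.48
tool_pos: [0.4692, -0.2397, 0.1619]
eef_rot: [[-1.0, 0.001, 0.001], [0.001, 1.0, -0.001], [-0.001, -0.001, -1.0]]
ft_force: [0.2, 1.2, -1.1]
gripper_width: 0.0513
finger_force: 0.0
```

Emit:
play_rows:
  increments: "0.94 4.63 0 0 0 0 0.6; 0.94 4.63 0 0 0 0 0.6; 0.94 4.63 0 0 0 0 0.6; 0 0 0 0 0 -0.134 0.6; 0 0 0 0 0 0 0.6; 0 0 0 0 0 0 0.6"

```text
t: 8.22
tool_pos: [0.4412, -0.1018, 0.1614]
eef_rot: [[-0.991, -0.131, 0.0], [-0.131, 0.991, -0.0], [-0.0, -0.0, -1.0]]
ft_force: [-0.9, 0.4, -0.5]
gripper_width: 0.0512
finger_force: 0.0
```

Run:
```python
from h import *
t=optics.read_camera("top");s=optics.read_camera("side")
cv2.imwrite("pics/d1.png",np.hstack([t[200:400,280:560],s[150:350,170:450]]) if 0 else np.hstack([cv2.resize(t[210:330,320:500],None,fx=2.2,fy=2.2),cv2.resize(s[280:400,160:340],None,fx=2.2,fy=2.2)]))
```

```text
(no output)
```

View pics/d1.png

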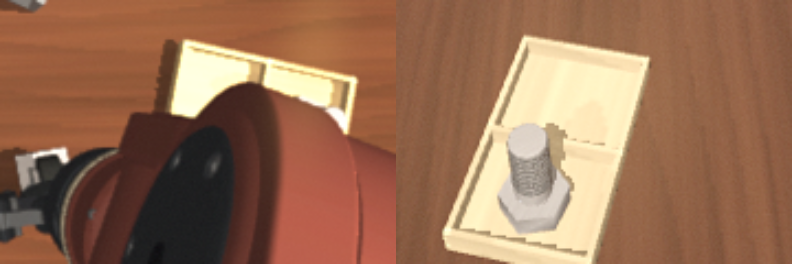

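The large bolt stands upright in tray2's near compartment, at about (535,175) in the crop. Next is the castor.

Emit:
play_rows:
  increments: "0 0 4.5 0 0 0 0.6; 0 0 4.5 0 0 0 0.6; 0 0 2.4 0 0 0 0.6; 0 0 1.5 0 0 0 0.6; 0 0 0 0 0 0 0.6; 0 0 0 0 0 0 0; 0 0 0 0 0 0 0; 0 0 0 0 0 0 0"

```text
t: 9.32
tool_pos: [0.4416, -0.1018, 0.0331]
eef_rot: [[-0.991, -0.134, 0.001], [-0.134, 0.991, -0.001], [-0.001, -0.001, -1.0]]
ft_force: [-1.5, -0.7, 6.7]
gripper_width: 0.029
finger_force: 60.2
```

Emit:
play_rows:
  increments: "0 0 0 0 0 0 0; 0 0 -1 0 0 0 0; 0 0 -1.5 0 0 0 0; 0 0 0 0 0 0 0"

```text
t: 9.82
tool_pos: [0.4417, -0.1017, 0.0584]
eef_rot: [[-0.991, -0.134, 0.002], [-0.134, 0.991, -0.001], [-0.002, -0.001, -1.0]]
ft_force: [0.4, 0.6, -1.8]
gripper_width: 0.0291
finger_force: 59.4
```

Emit:
play_rows:
  increments: "0 0 -3 0 0 0 0; 0 0 -2.5 0 0 0.134 0; -1.62 -3.95 0 0 0 0 0; -1.62 -3.95 0 0 0 0 0; -1.62 -3.95 0 0 0 0 0; -1.62 -3.95 0 0 0 0 0; 0 0 0 0 0 0 0; 0 0 0 0 0 0 0"

```text
t: 10.82
tool_pos: [0.505, -0.2588, 0.1116]
eef_rot: [[-1.0, 0.0, -0.001], [0.0, 1.0, 0.001], [0.001, 0.001, -1.0]]
ft_force: [0.0, 0.2, -1.4]
gripper_width: 0.0289
finger_force: 59.9
```

Emit:
play_rows:
  increments: "0 0 4 0 0 0 0; 0 0 2.4 0 0 0 0; 0 0 0.8 0 0 0 0; 0 0 0.3 0 0 0 0; 0 0 0 0 0 0 0; 0 0 0 0 0 0 0"

```text
t: 11.58
tool_pos: [0.5063, -0.2597, 0.0382]
eef_rot: [[-1.0, -0.0, 0.001], [-0.0, 1.0, -0.001], [-0.001, -0.001, -1.0]]
ft_force: [0.0, 0.6, -2.3]
gripper_width: 0.0294
finger_force: 60.0
```

Emit:
play_rows:
  increments: "0 0 0.1 0 0 0 0; 0 0 0 0 0 0 0; 0 0 0 0 0 0 0.4; 0 0 0 0 0 0 0.6; 0 0 0 0 0 0 0.6; 0 0 -2 0 0 0 0.6; 0 0 -5 0 0 0 0.6; 0 0 -5 0 0 0 0.6"

```text
t: 12.58
tool_pos: [0.5054, -0.2592, 0.1574]
eef_rot: [[-1.0, -0.0, -0.001], [-0.0, 1.0, 0.001], [0.001, 0.001, -1.0]]
ft_force: [1.0, -0.2, 0.6]
gripper_width: 0.0507
finger_force: 0.0
```

Emit:
play_rows:
  increments: "-0.62 4.43 0 0 0 0 0.6; -0.62 4.43 0 0 0 0 0.6; -0.62 4.43 0 0 0 0 0.6; -0.62 4.43 0 0 0 0 0.6; -0.62 4.43 0 0 0 0 0.6; -0.62 4.43 0 0 0 0 0.5; 0 0 0 0 0 0 0.5; 0 0 0 0 0 0 0.5"

```text
t: 13.58
tool_pos: [0.5428, 0.0062, 0.1562]
eef_rot: [[-1.0, -0.001, -0.0], [-0.001, 1.0, -0.0], [0.0, -0.0, -1.0]]
ft_force: [-1.0, -1.2, -0.3]
gripper_width: 0.0429
finger_force: 0.0
```

Descend to a TCP height of 0.028, then grip.

Emit:
play_rows:
  increments: "0 0 4.5 0 0 0 0.5; 0 0 4.5 0 0 0 0.5; 0 0 2.4 0 0 0 0.5; 0 0 1.4 0 0 0 0.5; 0 0 0 0 0 0 0.5; 0 0 0 0 0 0 0; 0 0 0 0 0 0 0; 0 0 0 0 0 0 0"
  grip_force: 50

```text
t: 14.58
tool_pos: [0.5439, 0.0061, 0.0295]
eef_rot: [[-1.0, -0.0, 0.002], [-0.0, 1.0, -0.001], [-0.002, -0.001, -1.0]]
ft_force: [-0.7, -1.3, 6.2]
gripper_width: 0.0149
finger_force: 48.7
```

Emit:
play_rows:
  increments: "0 0 0 0 0 0 0; 0 0 -1 0 0 0 0; 0 0 -1.5 0 0 0 0; 0 0 0 0 0 0 0"

```text
t: 15.08
tool_pos: [0.5441, 0.0063, 0.055]
eef_rot: [[-1.0, -0.0, 0.003], [-0.0, 1.0, -0.0], [-0.003, -0.0, -1.0]]
ft_force: [0.8, -0.3, -1.0]
gripper_width: 0.0147
finger_force: 48.7
```

Emit:
play_rows:
  increments: "0 0 -5 0 0 0 0; 0 0 -5 0 0 0 0; 1 4.33 0 0 0 0 0; 1 4.33 0 0 0 0 0; 1 4.33 0 0 0 0 0; 1 4.33 0 0 0 0 0; 1 4.33 0 0 0 0 0; 1 4.33 0 0 0 0 0"

```text
t: 16.08
tool_pos: [0.4823, 0.2676, 0.1532]
eef_rot: [[-1.0, -0.0, -0.0], [-0.0, 1.0, -0.0], [0.0, -0.0, -1.0]]
ft_force: [0.5, -0.5, -0.6]
gripper_width: 0.0146
finger_force: 48.9
```

Emit:
play_rows:
  increments: "0 0 0 0 0 0 0; 0 0 4.5 0 0 0 0; 0 0 4.5 0 0 0 0; 0 0 2 0 0 0 0; 0 0 0.8 0 0 0 0; 0 0 0.2 0 0 0 0; 0 0 0 0 0 0 0; 0 0 0 0 0 0 0"

```text
t: 17.08
tool_pos: [0.4835, 0.2664, 0.0341]
eef_rot: [[-1.0, -0.0, 0.001], [-0.0, 1.0, 0.001], [-0.001, 0.001, -1.0]]
ft_force: [0.2, -0.3, -0.6]
gripper_width: 0.0145
finger_force: 49.2
```

Emit:
play_rows:
  increments: "0 0 0.07 0 0 0 0; 0 0 0 0 0 0 0; 0 0 0 0 0 0 0.3; 0 0 0 0 0 0 0.5; 0 0 0 0 0 0 0.5; 0 0 -2 0 0 0 0.5; 0 0 -5 0 0 0 0.6; 0 0 -5 0 0 0 0.7"

```text
t: 18.08
tool_pos: [0.4824, 0.266, 0.1536]
eef_rot: [[-1.0, -0.0, -0.001], [-0.0, 1.0, -0.0], [0.001, -0.0, -1.0]]
ft_force: [1.0, 0.0, 0.5]
gripper_width: 0.0599
finger_force: 0.0
```

Emit:
play_rows:
  increments: "-3.32 -3.61 0 0 0 0 0.7; -3.32 -3.61 0 0 0 0 0.7; -3.32 -3.61 0 0 0 0 0.7; -3.32 -3.61 0 0 0 0 0.7; -3.32 -3.61 0 0 0 0 0.7; 0 0 0 0 0 0 0.7; 0 0 0 0 0 0 0.7"

```text
t: 18.95
tool_pos: [0.6483, 0.0859, 0.1522]
eef_rot: [[-1.0, 0.0, -0.001], [0.0, 1.0, 0.0], [0.001, 0.0, -1.0]]
ft_force: [-0.6, 0.6, -0.3]
gripper_width: 0.06
finger_force: 0.0
```

Emit:
play_rows:
  increments: "-0.1 0 4.5 0 0 0 0.7; 0 0 4.5 0 0 0 0.7; 0 0 2.1 0 0 0 0.7; 0 0 1.3 0 0 0 0.7; 0 0 0 0 0 0 0.7; 0 0 0 0 0 0 0; 0 0 0 0 0 0 0; 0 0 0 0 0 0 0"
  grip_force: 30

```text
t: 19.95
tool_pos: [0.6509, 0.0859, 0.03]
eef_rot: [[-1.0, -0.0, 0.002], [-0.0, 1.0, 0.0], [-0.002, 0.0, -1.0]]
ft_force: [-0.2, 0.5, 6.1]
gripper_width: 0.0336
finger_force: 29.8
```

Emit:
play_rows:
  increments: "0 0 0 0 0 0 0; 0 0 -1 0 0 0 0; 0 0 -1.5 0 0 0 0; 0 0 0 0 0 0 0"

```text
t: 20.45
tool_pos: [0.6512, 0.0857, 0.0556]
eef_rot: [[-1.0, -0.0, 0.003], [-0.0, 1.0, 0.0], [-0.003, 0.0, -1.0]]
ft_force: [0.2, 0.6, -1.1]
gripper_width: 0.0337
finger_force: 30.0
```

Run:
```python
from h import *
s=optics.read_camera("side")
cv2.imwrite("pics/d2.png",cv2.resize(s[80:280,180:400],None,fx=3,fy=3))
```

```text
(no output)
```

View pics/d2.png

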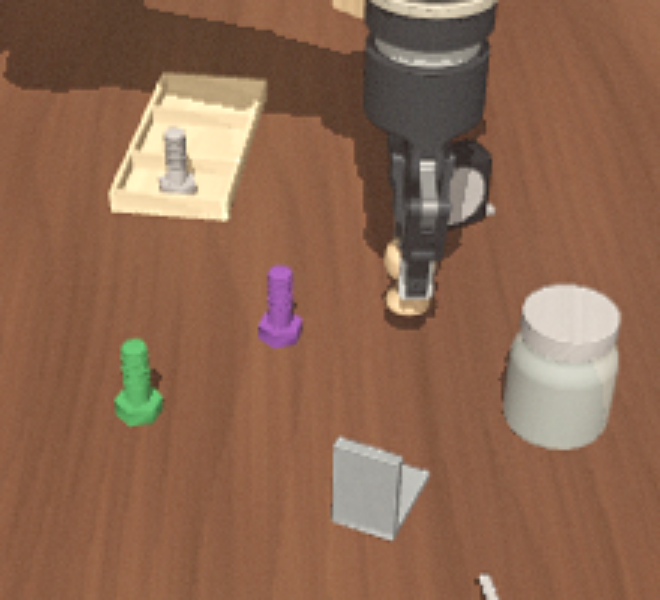

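Emit:
play_rows:
  increments: "0 0 -5 0 0 0 0; 0 0 -5 0 0 0 0; 1.84 3.93 0 0 0 0 0; 1.84 3.93 0 0 0 0 0; 1.84 3.93 0 0 0 0 0; 1.84 3.93 0 0 0 0 0; 1.84 3.93 0 0 0 0 0; 1.84 3.93 0 0 0 0 0"

```text
t: 21.5
tool_pos: [0.5385, 0.3226, 0.1532]
eef_rot: [[-1.0, -0.0, -0.001], [-0.0, 1.0, -0.0], [0.001, -0.0, -1.0]]
ft_force: [0.2, 0.2, -1.3]
gripper_width: 0.0336
finger_force: 30.2
```

Emit:
play_rows:
  increments: "1.84 3.93 0 0 0 0 0; 1.84 3.93 0 0 0 0 0; 0 0 0 0 0 0 0; 0 0 4.5 0 0 0 0; 0 0 4.5 0 0 0 0; 0 0 2 0 0 0 0; 0 0 0 0 0 0 0; 0 0 0 0 0 0 0"

```text
t: 22.5
tool_pos: [0.5035, 0.4, 0.0446]
eef_rot: [[-1.0, 0.0, 0.001], [0.0, 1.0, 0.001], [-0.001, 0.001, -1.0]]
ft_force: [0.5, 0.7, -0.9]
gripper_width: 0.0338
finger_force: 30.2
```

Run:
```python
from h import *
s=optics.read_camera("side")
cv2.imwrite("pics/d3.png",cv2.resize(s[60:180,190:350],None,fx=4,fy=4))
```

```text
(no output)
```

View pics/d3.png

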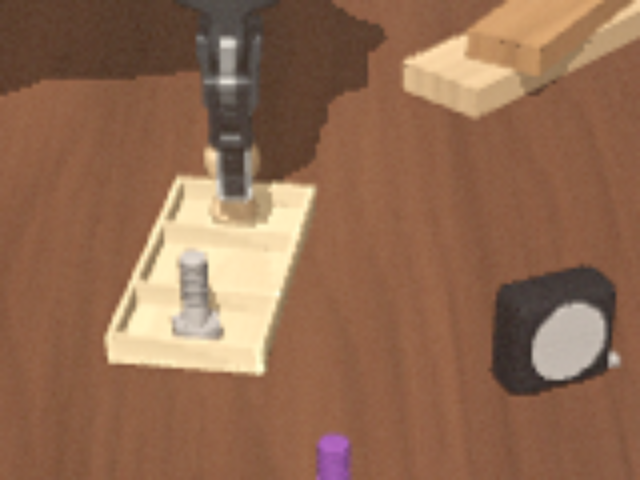

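The knob hangs upright above the far compartment at about (240,200), and the small bolt stands in the near one at (195,300). Lower the knob and release it.

Emit:
play_rows:
  increments: "0 0 0.8 0 0 0 0; 0 0 0.28 0 0 0 0; 0 0 0 0 0 0 0; 0 0 0 0 0 0 0.55; 0 0 0 0 0 0 0.7; 0 0 0 0 0 0 0.7; 0 0 -2 0 0 0 0.7; 0 0 -5 0 0 0 0.6"

```text
t: 23.55
tool_pos: [0.501, 0.399, 0.1011]
eef_rot: [[-1.0, -0.0, -0.004], [-0.0, 1.0, -0.003], [0.004, -0.003, -1.0]]
ft_force: [1.1, 0.6, -0.6]
gripper_width: 0.0509
finger_force: 0.0
```

Emit:
play_rows:
  increments: "0 0 -5 0 0 0 0.6; -0.97 -4.58 0 0 0 0 0.6; -0.97 -4.58 0 0 0 0 0.6; -0.97 -4.58 0 0 0 0 0.6; -0.97 -4.58 0 0 0 0 0.6; -0.97 -4.58 0 0 0 0 0.6; -0.97 -4.58 0 0 0 0 0.6; -0.97 -4.58 0 0 0 0 0.6"

```text
t: 24.55
tool_pos: [0.5707, 0.078, 0.1528]
eef_rot: [[-1.0, -0.0, 0.0], [-0.0, 1.0, 0.0], [-0.0, 0.0, -1.0]]
ft_force: [0.1, -1.0, 0.7]
gripper_width: 0.0509
finger_force: 0.0
```

Emit:
play_rows:
  increments: "-0.97 -4.58 0 0 0 0 0.6; -0.97 -4.58 0 0 0 0 0.6; -0.97 -4.58 0 0 0 0 0.6; -0.97 -4.58 0 0 0 0 0.6; 0 0 0 0 0 0.154 0.6; 0 0 0 0 0 0.154 0.6; 0 0 0 0 0 0.154 0.6; 0 0 0 0 0 0 0.6"

```text
t: 25.55
tool_pos: [0.6094, -0.1037, 0.1527]
eef_rot: [[-0.896, 0.445, -0.0], [0.445, 0.896, 0.0], [0.0, -0.0, -1.0]]
ft_force: [0.3, 1.0, 0.8]
gripper_width: 0.0513
finger_force: 0.0
```

Emit:
play_rows:
  increments: "0 0 4.5 0 0 0 0.6; 0 0 4.5 0 0 0 0.6; 0 0 1.5 0 0 0 0.6; 0 0 1.05 0 0 0 0.6; 0 0 0 0 0 0 0.4; 0 0 0 0 0 0 0.2; 0 0 0 0 0 0 0; 0 0 0 0 0 0 0"
  grip_force: 60

```text
t: 26.55
tool_pos: [0.6104, -0.104, 0.0387]
eef_rot: [[-0.895, 0.445, 0.002], [0.445, 0.895, -0.001], [-0.002, 0.0, -1.0]]
ft_force: [-0.6, 0.4, 7.5]
gripper_width: 0.0073
finger_force: 59.6
```

Emit:
play_rows:
  increments: "0 0 0 0 0 0 0; 0 0 0 0 0 0 0; 0 0 -1 0 0 0 0; 0 0 -1.5 0 0 0 0; 0 0 0 0 0 0 0"

```text
t: 27.18
tool_pos: [0.6106, -0.104, 0.064]
eef_rot: [[-0.895, 0.446, 0.003], [0.446, 0.895, -0.001], [-0.003, 0.0, -1.0]]
ft_force: [0.0, 0.1, -1.6]
gripper_width: 0.0073
finger_force: 58.4
```

Emit:
play_rows:
  increments: "0 0 -5 0 0 0 0; 0 0 -5 0 0 0 0; 3.24 3.31 0 0 0 0 0; 3.24 3.31 0 0 0 0 0; 3.24 3.31 0 0 0 0 0; 3.24 3.31 0 0 0 0 0; 3.24 3.31 0 0 0 0 0; 3.24 3.31 0 0 0 0 0"

```text
t: 28.18
tool_pos: [0.5232, 0.1621, 0.1623]
eef_rot: [[-0.895, 0.446, 0.0], [0.446, 0.895, 0.0], [-0.0, 0.0, -1.0]]
ft_force: [1.1, 0.9, -2.0]
gripper_width: 0.0072
finger_force: 59.0
```

Emit:
play_rows:
  increments: "3.24 3.31 0 0 0 0 0; 3.24 3.31 0 0 0 0 0; 3.24 3.31 0 0 0 0 0; 3.24 3.31 0 0 0 0 0; 0 0 0 0 0 0.157 0; 0 0 0 0 0 0.157 0; 0 0 0 0 0 0.157 0; 0 0 0 0 0 0.157 0"

```text
t: 29.18
tool_pos: [0.4666, 0.337, 0.1621]
eef_rot: [[-0.458, 0.889, -0.0], [0.889, 0.458, -0.0], [0.0, -0.0, -1.0]]
ft_force: [0.1, 0.0, -1.9]
gripper_width: 0.0069
finger_force: 59.1
```

Emit:
play_rows:
  increments: "0 0 0 0 0 0.157 0; 0 0 0 0 0 0.157 0; 0 0 0 0 0 0.157 0; 0 0 0 0 0 0.157 0; 0 0 0 0 0 0 0; 0 0 4 0 0 0 0; 0 0 0 0 0 0 0; 0 0 0 0 0 0 0"

```text
t: 30.18
tool_pos: [0.4671, 0.3371, 0.1232]
eef_rot: [[0.145, 0.989, 0.0], [0.989, -0.145, 0.0], [0.0, 0.0, -1.0]]
ft_force: [0.8, 0.1, -0.8]
gripper_width: 0.0073
finger_force: 59.1
```

Run:
```python
from h import *
t=optics.read_camera("top");s=optics.read_camera("side")
cv2.imwrite("pics/d4.png",np.hstack([cv2.resize(t[200:330,40:200],None,fx=2.4,fy=2.4),cv2.resize(s[60:190,190:350],None,fx=2.4,fy=2.4)]))
```

```text
(no output)
```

View pics/d4.png

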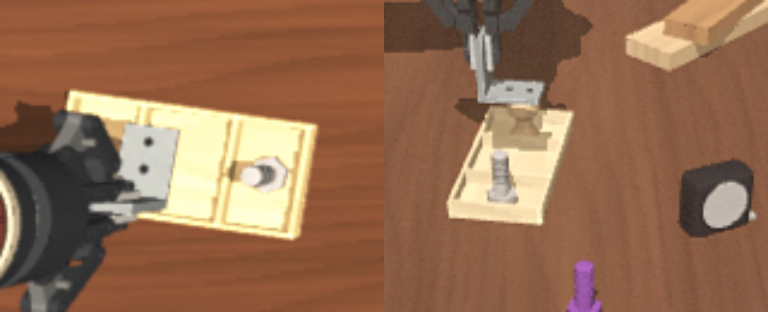

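The bracket is held level and square to tray3. It is raised, so it shows at about (150,160) on the left and above the tray on the right. Lower it into the middle compartment.

Emit:
play_rows:
  increments: "0 0 3.5 0 0 0 0; 0 0 2.5 0 0 0 0; 0 0 1.2 0 0 0 0; 0 0 0.5 0 0 0 0; 0 0 0.2 0 0 0 0; 0 0 0 0 0 0 0; 0 0 0 0 0 0 0"

```text
t: 31.15
tool_pos: [0.4673, 0.3372, 0.0439]
eef_rot: [[0.146, 0.989, 0.001], [0.989, -0.146, 0.0], [0.001, 0.001, -1.0]]
ft_force: [0.8, -0.7, -1.5]
gripper_width: 0.0075
finger_force: 59.1
```

Emit:
play_rows:
  increments: "0 0 0.12 0 0 0 0; 0 0 0 0 0 0 0; 0 0 0 0 0 0 0.15; 0 0 0 0 0 0 0.35; 0 0 0 0 0 0 0.35; 0 0 -2 0 0 0 0.35; 0 0 -5 0 0 0 0.35; 0 0 -5 0 0 0 0.35"

```text
t: 32.15
tool_pos: [0.4665, 0.3368, 0.1632]
eef_rot: [[0.146, 0.989, -0.001], [0.989, -0.146, -0.0], [-0.001, -0.001, -1.0]]
ft_force: [0.5, 0.1, -0.3]
gripper_width: 0.0296
finger_force: 0.0
```

Emit:
play_rows:
  increments: "0.5 5 0 0 0 0 0.4; 0.5 5 0 0 0 0 0.4; -4 -0 0 0 0 0 0.4; -4.5 0 0 0 0 0 0.4; -4.5 0 0 0 0 0 0.4; -4.5 0 0 0 0 0 0.4; -4.5 0 0 0 0 0 0.4; 0 0 0 0 0 0 0.4"

```text
t: 33.15
tool_pos: [0.5346, 0.1121, 0.1622]
eef_rot: [[0.15, 0.989, -0.0], [0.989, -0.15, -0.001], [-0.001, -0.0, -1.0]]
ft_force: [0.4, 0.7, -0.2]
gripper_width: 0.0345
finger_force: 0.0
```

Run:
```python
from h import *
t=optics.read_camera("top");s=optics.read_camera("side")
cv2.imwrite("pics/e1.png",np.vstack([np.hstack([cv2.resize(t[225:315,45:185],None,fx=2.8,fy=2.8),cv2.resize(t[215:305,380:520],None,fx=2.8,fy=2.8)]),np.hstack([cv2.resize(s[80:170,190:330],None,fx=2.8,fy=2.8),cv2.resize(s[270:414,150:374],None,fx=1.75,fy=1.75)])]))
```

```text
(no output)
```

View pics/e1.png

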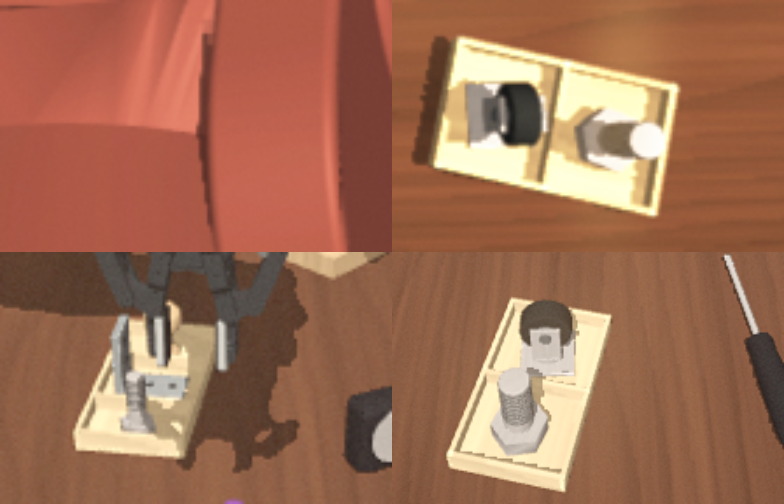

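Tray2 is right: castor and large bolt both stand in their compartments. Move the arm aside to check tray3.

Emit:
play_rows:
  increments: "-4.5 0 0 0 0 0 0.4; -4.5 0 0 0 0 0 0.4; -4.5 0 0 0 0 0 0.4; -4.5 0 0 0 0 0 0.4; -4.5 0 0 0 0 0 0.4; -2 0 0 0 0 0 0.4; 0 0 0 0 0 0 0.4"

```text
t: 34.12
tool_pos: [0.4997, -0.128, 0.162]
eef_rot: [[0.147, 0.989, 0.0], [0.989, -0.147, 0.0], [0.0, 0.0, -1.0]]
ft_force: [-0.5, 1.3, 0.5]
gripper_width: 0.0345
finger_force: 0.0
```

Run:
```python
from h import *
t=optics.read_camera("top");s=optics.read_camera("side")
cv2.imwrite("pics/e2.png",np.hstack([cv2.resize(t[225:315,45:185],None,fx=2.8,fy=2.8),cv2.resize(s[80:170,190:330],None,fx=2.8,fy=2.8)]))
```

```text
(no output)
```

View pics/e2.png

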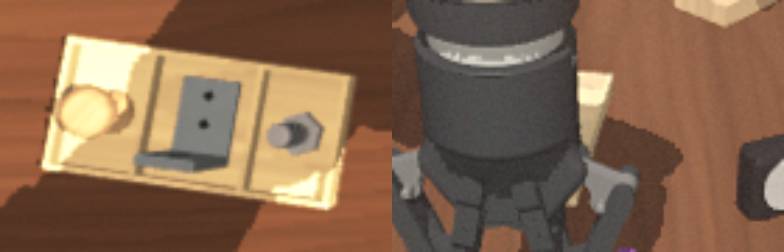

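In tray3 the knob is at (90,110), the bracket at (205,120) and the small bolt at (295,133). Each one stands in its compartment.

```bash
python3 -c "
from workcell import job
print(job.job_done())"
```

```text
the job is handed in; nothing more can be done
None
```

Both kits are made up and the job is handed in: the last pictures show all five parts standing in their correct compartments. The jar, screwdriver and tape measure were not touched, though I did not measure them again at the end.

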